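# Open the compression frame by one turn of the hand wheel

### The arm

A 6-joint arm with a two-finger parallel gripper is mounted at the origin on the work surface. World frame = base frame: x ahead of the robot, y to its left, z up, the work surface at z = 0. Lengths are in m, angles in rad, forces in N, time in s.
With the tool pointing down it reaches from about 0.25 to 0.85 m from the base axis. Payload 12.5 kg.
Tool frame: the origin (TCP) lies midway between the tips of the shut fingers; the grasp point (between the pads) lies 19 mm behind it; z points along the fingers, y is the direction in which the jaws open and shut (so a half turn about z gives the same grasp; the last joint's range is limited). The gripper opens to 93 mm and grips with 3 to 60 N. Pads are 15 mm wide; open, the fingers measure 128 mm over their backs; the gripper's body (75 mm by 188 mm) begins 65 mm behind the grasp point.
Start: joints at [-1.196, 0.351, 1.652, -0, 1.139, -0.085], TCP at [0.244, -0.493, 0.219] pointing down, gripper open.
Joint ranges: [-2.75, 2.75], [-0.79, 2.1], [0.01, 2.65], [-1.57, 4.71], [0.07, 3.14], [-2.87, 2.87]. Speed limits (rad/s): [2.22, 2.22, 2.79, 3.14, 3.14, 3.14].

### API

Orientations are given as a rotation vector (axis times angle).
In Python, from workcell import bot, vision gives the robot as it stands. The module is installed in compiled form; this text tells all that it offers.
- The arm moves only by the tool apply_moves, never from a script. Its argument "steps" is a list of rows, each a list of 7 numbers: the turn, a rotation vector about the tool's x, y, z in degrees, then the shift along the tool's x, y, z in cm, then the closure in counts, from 0 (fully open) to 255 (shut). A call has 1 to 8 rows; each row shifts and turns the pose as measured when the row begins, along the tool's axes as they then stand; what a row does not reach is not made up. A row lasts 1/12 s, in which the tool goes at most 41.7 mm and 7.16 degrees, less where a joint would pass 70% of its speed; a pose out of reach is approached as far as the arm can. A call with a gripper value outside its range is refused whole. The fingers move at their own pace and stop on an object; the grip force is fixed at half the most. Time passes only in rows, so rows that do not move let the fingers close. It gives the time, the measured TCP pose, the force and the opening at its end, in the units of the state.
- bot.read_state(): the state, without advancing time (a new reading comes with each control period).
- vision.grab_frame(name): name is "side" or "top"; returns a dict with "img" (420x560x3 uint8, red, green, blue), "vertical_fov" (degrees; the focal length in pixels is half the picture's height over the tangent of half this angle, whatever the lens; pixels are square), "cx", "cy" (the principal point, pixels), "world_from_camera" (4x4, takes a point from camera to world coordinates). Camera axes: x right, y up, looking along -z (the intrinsics and any distortion apply to the point x, -y, -z); pixel columns grow to the right and rows downward; lengths in m; the calibration is good to about 2 mm. A picture is of the moment at which its call begins. There is no depth.
- bot.hand_in(): hands the job in, once; it reports no verdict.
The state is a dict: "clock": time; "joints": joint angles; "joint_velocities": joint speeds; "tau": joint torques, N m; "tcp_pos": TCP position; "tcp_rot": TCP orientation; "contact_force": force on the tool from outside, world axes, zero at the start; "wrist_torque": the same for the moment, N m; "width": finger opening in m.
Only numpy, scipy, OpenCV 4.12 (cv2) and the standard library are available. Lean on these libraries where they do the work, as an engineer would, in place of code of your own. Each camera call takes 0.05 s, during which the arm holds its last target.

### The job

The next compression specimen is one screw pitch taller, so open the gap of the small two-column test frame: with the fingertips, push the hand wheel on top round clockwise (seen from above) by its upright handle through exactly one full turn, so that the handle comes back to where it started, and do not run on past it. Only push the handle, do not take it between the fingers, then draw back clear; leave the specimens, the spanner and the oil bottle where they are.

Things in the scene. Friction and masses are not known exactly. Their poses are not given: they have to be found in the camera images.
- wheel (a joint): turn of the hand wheel in rad, growing clockwise seen from above; it starts anywhere between 0.2 and 6.0 and one full turn adds 6.28. At about 0 the crosshead sits on its stop collars and the wheel turns no further back; forwards it turns freely to 19. Plain bearing friction: about 3 to 5 N of sideways push at the handle moves it, and it stays where it is left.
- hub (a point): top of the hub nut of the hand wheel, on the wheel's upright axis, 271 mm above the bench. The wheel is level, of bare aluminium with three round spokes; its round rim (155 mm outside diameter, 15 mm thick) has its top 260 mm above the bench. Hub nut 18 mm in diameter. The frame stands fixed on the bench; its top crosshead, 262 mm long, lies below the wheel and nothing on the frame stands higher than the wheel and its handle.
- grip: the handle: an upright black round grip, 25 mm in diameter and 60 mm tall, standing on the rim at the end of one spoke, 70 mm from the wheel's axis; it revolves freely on its own pin. The origin is on its axis half-way up, 292 mm above the bench, so it reaches from 262 to 322 mm. It circles the hub as the wheel turns.
- platen (a point): centre of the underside of the upper platen (70 mm diameter, dark steel) below the moving blue crosshead; each clockwise turn of the wheel raises it 6 mm
- specimen_a_center (a point): centre of a loose brass compression specimen, 20 mm in diameter and 40 mm tall, standing on the deck of the frame's base; to be left alone
- specimen_b_center (a point): centre of the taller loose brass specimen, 20 mm in diameter and 46 mm tall, standing on the deck of the frame's base; to be left alone
- spanner: loose steel spanner, 190 mm long, lying on the bench beside the frame; origin at the middle of its length on its underside; to be left alone
- oil: loose white plastic oil bottle, 56 mm in diameter and 130 mm tall, standing on the bench beside the frame; origin at the centre of its foot; to be left alone

How it is judged:
By the outcome, as a careful person would: the job done as asked, in the order asked, and still so for the second after the job is handed in, with the robot touching nothing.
It also fails if it takes over 58 s, if anything falls off the work surface, if the arm or the gripper's body presses on something with over 40 N, if the wrist force passes 120 N, or if a joint passes its speed limit or range.

## Working session

There is one attempt and no reset: what is moved stays moved. The work goes in short steps, Python scripts to look and compute and a tool call to move; the robot and the scene stay as the last step left them, time stands still between calls to the robot, and variables do not carry over. Pictures are saved under pics/ and viewed, and the job is handed in when it is done.

Besides the shell and the picture viewer there is one more tool, called after ">>>" as name(argument=value, ...), one argument or row to a line, values as JSON. apply_moves: Moves the arm, as the interface text tells. Its arguments: {"type":"object","properties":{"steps":{"type":"array","items":{"type":"array","items":{"type":"number"}}}},"required":["steps"]}

```bash
mkdir -p pics
python3 - <<'E'
from workcell import bot, vision
import cv2
s=bot.read_state(); print(s)
for n in("side","top"):
    f=vision.grab_frame(n); cv2.imwrite(f"pics/{n}0.png",f["img"][:,:,::-1]); print({k:v for k,v in f.items() if k!="img"})
E
```

```text
{'clock': 0.0, 'joints': array([-1.19560317e+00,  3.51247939e-01,  1.65243366e+00,  6.62929653e-06,
        1.13912175e+00, -8.46372081e-02]), 'joint_velocities': array([-1.47123579e-04, -2.02030505e-04, -1.37075612e-03,  1.28467915e-03,
        4.82144606e-05,  4.30724563e-04]), 'tau': array([ 2.61778318e-03, -4.97306585e+01, -2.85258776e+01,  7.00347126e-02,
        2.56542693e-02, -1.10801782e-04]), 'tcp_pos': array([ 0.24396282, -0.49253436,  0.21809139]), 'tcp_rot': array([-3.05775765e+00, -7.15675612e-01,  2.65854208e-04]), 'contact_force': array([-0.97252039,  0.48013289,  0.11788608]), 'wrist_torque': array([0.00068265, 0.06086793, 0.04938402]), 'width': 0.09299283072738865}
{'vertical_fov': 45.9951939190483, 'cx': 285.6227224942611, 'cy': 201.6640761370871, 'world_from_camera': array([[ 9.33476768e-01,  2.59585059e-01, -2.47460544e-01,
         3.04953172e-01],
       [-3.58637572e-01,  6.74764004e-01, -6.45036922e-01,
        -5.98535619e-01],
       [-4.64480063e-04,  6.90875630e-01,  7.22973477e-01,
         9.39963692e-01],
       [ 0.00000000e+00,  0.00000000e+00,  0.00000000e+00,
         1.00000000e+00]])}
{'vertical_fov': 54.90232338770516, 'cx': 283.7766395874169, 'cy': 204.443951491572, 'world_from_camera': array([[ 0.03060181,  0.98878107, -0.14620369,  0.40069133],
       [-0.99910714,  0.02599719, -0.03330259,  0.02644823],
       [-0.02912808,  0.14709227,  0.98869379,  1.19773858],
       [ 0.        ,  0.        ,  0.        ,  1.        ]])}
```

View pics/side0.png

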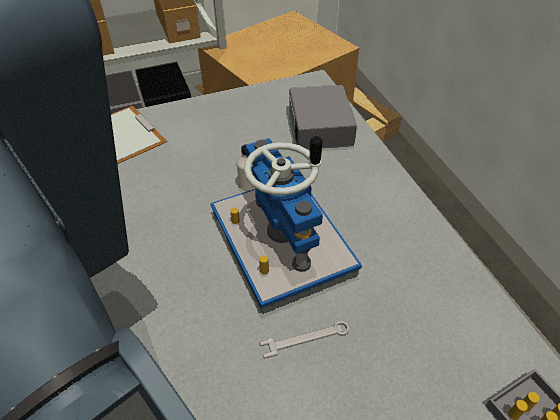

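View pics/top0.png

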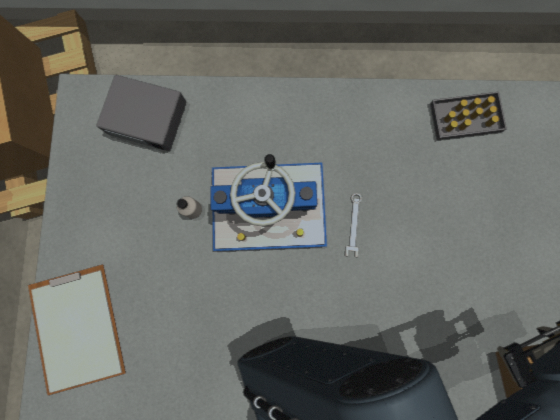

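The side view shows the wheel hub near (283,163) and the handle near (316,150). The top view has the hub near (262,194) and the handle near (270,161). Next I'll measure them precisely.

```bash
cat > h.py <<'E'
import numpy as np, cv2
from workcell import bot, vision
def proj(f,P):
    T=np.linalg.inv(f["world_from_camera"]); p=T[:3,:3]@np.asarray(P,float)+T[:3,3]
    F=210/np.tan(np.radians(f["vertical_fov"])/2)
    return np.array([f["cx"]+F*p[0]/-p[2], f["cy"]+F*-p[1]/-p[2]])
def ray(f,u,v):
    F=210/np.tan(np.radians(f["vertical_fov"])/2)
    d=np.array([(u-f["cx"])/F,-(v-f["cy"])/F,-1]); T=f["world_from_camera"]
    return T[:3,3],T[:3,:3]@d
def onz(f,u,v,z):
    o,d=ray(f,u,v); return o+d*(z-o[2])/d[2]
def black(f,x0,x1,y0,y1,t=50):
    m=(f["img"].max(2)<t).astype(np.uint8); k=np.zeros_like(m); k[y0:y1,x0:x1]=m[y0:y1,x0:x1]
    n,l,st,c=cv2.connectedComponentsWithStats(k); i=1+np.argmax(st[1:,4]); return c[i],st[i]
E
python3 - <<'E'
from h import *
for n,b,c in(("side",(295,335,125,175),(225,130,335,215)),("top",(255,290,145,180),(220,145,305,235))):
    f=vision.grab_frame(n); 
    c0,st=black(f,*b); print(n,c0,st,"grip@.292",onz(f,*c0,.292))
    x0,y0,x1,y1=c; im=cv2.resize(f["img"][y0:y1,x0:x1,::-1],None,fx=6,fy=6,interpolation=cv2.INTER_NEAREST); cv2.imwrite(f"pics/{n}1.png",im)
    # rim ellipse: pale pixels
    a=f["img"].astype(int); print(a[161:164,280:286].tolist() if n=="side" else a[192:196,260:266].tolist())
E
```

```text
side [315.39413681 149.28990228] [309 136  14  29 307] grip@.292 [0.63508712 0.0943079  0.292     ]
[[[85, 82, 82], [88, 84, 84], [91, 85, 86], [88, 87, 84], [81, 81, 79], [127, 129, 120]], [[91, 89, 89], [87, 83, 83], [89, 87, 85], [96, 94, 94], [56, 59, 57], [116, 116, 108]], [[63, 62, 61], [77, 76, 75], [58, 57, 55], [37, 38, 30], [16, 16, 16], [163, 168, 156]]]
top [269.62727273 161.12727273] [265 155  10  14 110] grip@.292 [0.63468024 0.09266889 0.292     ]
[[[72, 74, 76], [75, 76, 77], [75, 76, 78], [76, 78, 79], [78, 81, 80], [90, 93, 95]], [[74, 76, 78], [75, 78, 78], [78, 78, 79], [78, 79, 79], [77, 78, 80], [92, 95, 97]], [[76, 77, 78], [77, 78, 79], [79, 80, 82], [76, 77, 79], [81, 84, 85], [121, 125, 129]], [[81, 83, 82], [77, 79, 78], [79, 79, 79], [75, 77, 76], [103, 107, 111], [147, 155, 161]]]
```

```bash
ls -la pics
```

```text
total 996
drwxr-xr-x 2 agent agent   4096 Dec  6 21:56 .
drwxr-xr-x 3 agent agent   4096 Dec  6 21:56 ..
-rw-r--r-- 1 agent agent 393025 Dec  6 21:55 side0.png
-rw-r--r-- 1 agent agent 175274 Dec  6 21:56 side1.png
-rw-r--r-- 1 agent agent 308946 Dec  6 21:55 top0.png
-rw-r--r-- 1 agent agent 127372 Dec  6 21:56 top1.png
```

View pics/top1.png

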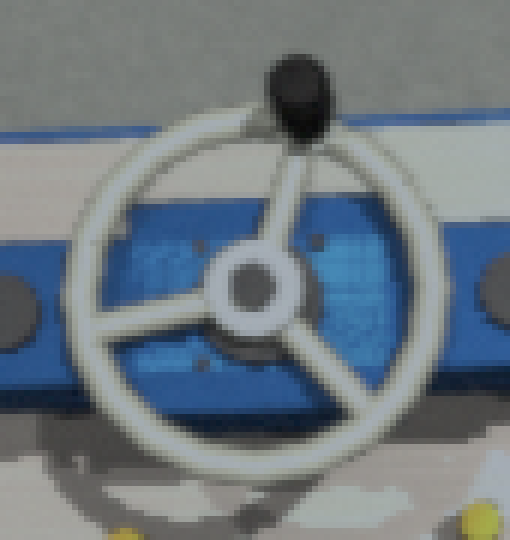

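View pics/side1.png

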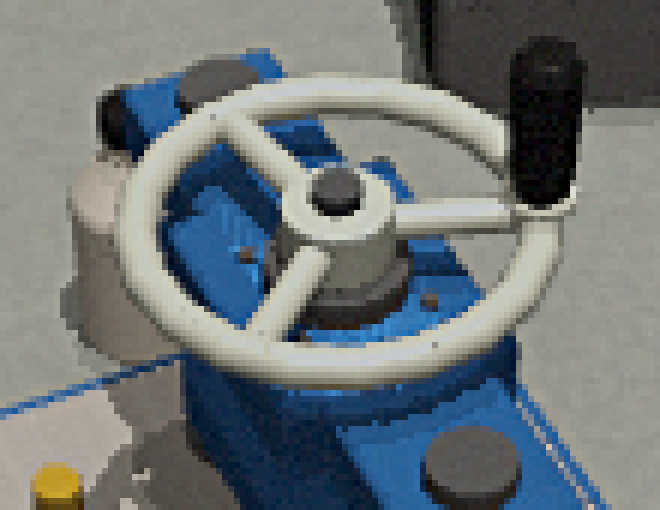

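Run:
```python
from h import *
fs={n:vision.grab_frame(n) for n in("side","top")}
print("hub top",onz(fs["top"],261.7,192.3,.271),"side",onz(fs["side"],280.3,160.0,.271))
# rim outer diameters by extents (picked from zooms): top view left/right/bottom
t=fs["top"]; 
L=onz(t,220+62/6-.5,145+290/6,.2525);R=onz(t,220+450/6-.5,145+285/6,.2525);B=onz(t,220+255/6,145+480/6-.5,.2525);T_=onz(t,220+235/6,145+103/6-.5,.2525)
print(L,R,B,T_)
H=np.array([onz(t,261.7,192.3,.271)[:2],onz(fs["side"],280.3,160,.271)[:2]]).mean(0)
for n,c in(("side",(315.4,149.3)),("top",(269.6,161.1))):
  g=onz(fs[n],*c,.292)[:2]; d=g-H; print(H,g,np.linalg.norm(d),np.degrees(np.arctan2(d[1],d[0])))
for n in fs:
  im=fs[n]["img"].copy()
  for a in np.linspace(0,2*np.pi,60): 
    u=proj(fs[n],[H[0]+.07*np.cos(a),H[1]+.07*np.sin(a),.26]); cv2.circle(im,tuple(np.round(u).astype(int)),0,(255,0,0),-1)
  x0,y0,x1,y1=(225,130,335,215) if n=="side" else (220,145,305,235)
  cv2.imwrite(f"pics/{n}2.png",cv2.resize(im[y0:y1,x0:x1,::-1],None,fx=6,fy=6,interpolation=0))
# oil bottle, frame
print("oil",onz(t,183,204,.13))
print(cv2.Rodrigues(bot.read_state()["tcp_rot"])[0])
```

```text
hub top [0.56500815 0.11004799 0.271     ] side [0.5658572 0.1116066 0.271    ]
[0.56385553 0.18772617 0.2525    ] [0.56978693 0.0337095  0.2525    ] [0.49149916 0.10685963 0.2525    ] [0.64297037 0.12072126 0.2525    ]
[0.56543268 0.11082729] [0.6350857 0.0942749] 0.07159278093486283 -13.367848916032774
[0.56543268 0.11082729] [0.63474334 0.09273415] 0.07163330362728122 -14.63023794241543
oil [0.5526587  0.33373624 0.13      ]
[[ 8.96155879e-01  4.43739356e-01 -1.56354468e-04]
 [ 4.43739383e-01 -8.96155810e-01  3.51782810e-04]
 [ 1.59819124e-05 -3.84632868e-04 -9.99999926e-01]]
```

View pics/top2.png

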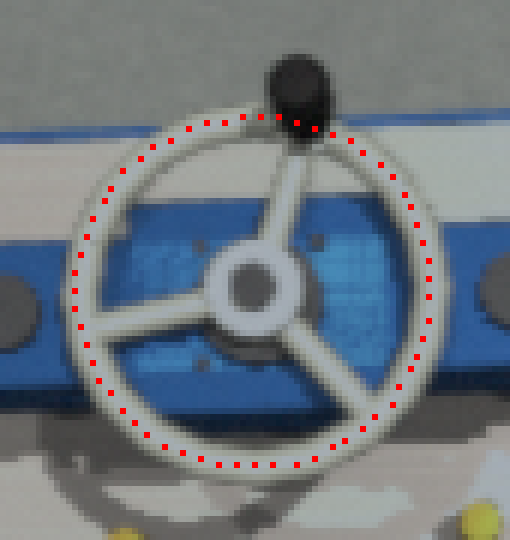

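View pics/side2.png

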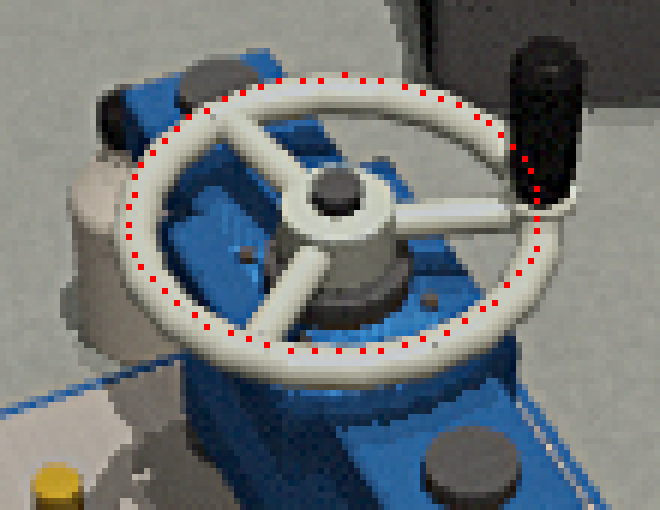

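>>> apply_moves(
  steps=[
    [0,0,-7,0,0,-3.6,255],
    [0,0,-7,0,0,-3.6,255],
    [0,0,-7,0,0,-3.6,255],
    [0,0,-7,0,0,-3.6,255],
    [0,0,-7,0,0,-3.6,255],
    [0,0,-7,0,0,0,255],
    [0,0,-7,0,0,0,255],
    [0,0,-0.5,0,0,0,255],
  ],
)

```text
clock: 0.97
tcp_pos: [0.2436, -0.4916, 0.4067]
tcp_rot: [-2.453, -1.958, -0.002]
contact_force: [0.2, 0.5, 0.2]
width: 0.0443
```

```bash
cat >> h.py <<'E'
H=np.array([.566,.1105])
def st():
    s=bot.read_state(); R=cv2.Rodrigues(s["tcp_rot"])[0]; return s,R
def rel(target):
    s,R=st(); return R.T@(np.asarray(target)-s["tcp_pos"])*100
E
python3 - <<'E'
from h import *
s,R=st(); print(s["clock"],s["tcp_pos"],R.round(3).tolist(),s["width"],s["joints"])
print(rel([.646,.138,.40]))
E
```

```text
0.9667 [ 0.2436032  -0.4916332   0.40667074] [[0.222, 0.975, -0.001], [0.975, -0.222, 0.003], [0.003, -0.002, -1.0]] 0.044266585833904866 [-1.19561646e+00  2.29203699e-01  1.36063728e+00  1.64600120e-05
  1.55520738e+00 -9.72237849e-01]
[70.31096508 25.29334036  0.81955779]
```

>>> apply_moves(
  steps=[
    [0,0,0,3.5,1.26,0,255],
    [0,0,0,3.5,1.26,0,255],
    [0,0,0,3.5,1.26,0,255],
    [0,0,0,3.5,1.26,0,255],
    [0,0,0,3.5,1.26,0,255],
    [0,0,0,3.5,1.26,0,255],
    [0,0,0,3.5,1.26,0,255],
    [0,0,0,3.5,1.26,0,255],
  ],
)

```text
clock: 1.63
tcp_pos: [0.4088, -0.2366, 0.4026]
tcp_rot: [-2.487, -1.904, 0.0]
contact_force: [0.6, -0.9, -0.6]
width: 0.0005
```

>>> apply_moves(
  steps=[
    [0,0,0,3.5,1.26,0,255],
    [0,0,0,3.5,1.26,0,255],
    [0,0,0,3.5,1.26,0,255],
    [0,0,0,3.5,1.26,0,255],
    [0,0,0,3.5,1.26,0,255],
    [0,0,0,3.5,1.26,0,255],
    [0,0,0,3.5,1.26,0,255],
    [0,0,0,3.5,1.26,0,255],
  ],
)

```text
clock: 2.3
tcp_pos: [0.5874, 0.0204, 0.3998]
tcp_rot: [-2.515, -1.86, 0.006]
contact_force: [-0.3, -0.5, 0.7]
width: 0.0009
```

Run:
```python
from h import *
s,R=st(); print(s["clock"],s["tcp_pos"],R.round(3).tolist(),s["width"],s["joints"])
print(rel([.646,.138,.40]))
```

```text
2.3 [0.58737718 0.02035478 0.39982992] [[0.293, 0.956, -0.011], [0.956, -0.293, 0.009], [0.005, -0.013, -1.0]] 0.0008890310521204348 [-0.04844366  0.31594193  1.26358526  0.00819472  1.57336268  0.24847063]
[12.96492723  2.16351798  0.02190158]
```

>>> apply_moves(
  steps=[
    [0,0,-3,3.2,0.6,0,255],
    [0,0,0,3.2,0.6,0,255],
    [0,0,0,3.2,0.6,0,255],
    [0,0,0,3.2,0.6,0,255],
    [0,0,0,0,0,0,255],
  ],
)

```text
clock: 2.72
tcp_pos: [0.6471, 0.1497, 0.3942]
tcp_rot: [-2.474, -1.906, 0.014]
contact_force: [-0.7, -0.1, -0.3]
width: 0.0005
```

Run:
```python
from h import *
s,R=st(); print(s["clock"],s["tcp_pos"],R.round(3).tolist(),s["width"],s["joints"])
print(rel([.646,.140,.285]))
f=vision.grab_frame("side"); cv2.imwrite("pics/side3.png",f["img"][:,:,::-1])
f=vision.grab_frame("top"); cv2.imwrite("pics/top3.png",f["img"][:,:,::-1])
```

```text
2.7167 [0.64713894 0.14970032 0.39417352] [[0.255, 0.967, -0.018], [0.967, -0.255, 0.009], [0.004, -0.02, -1.0]] 0.0005331904473327013 [0.15238544 0.48627806 1.03240397 0.01167334 1.63982736 0.41129496]
[-1.00978486  0.35761598 10.90848089]
```

View pics/side3.png

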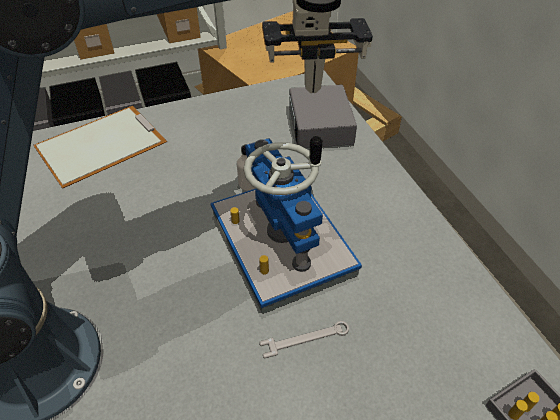

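The side view shows the closed fingers at about (313,75), behind the handle at (316,150) and clear of it. I'll lower them now.

>>> apply_moves(
  steps=[
    [-1.1,-0.2,0,-0.3,0.1,2.8,255],
    [0,0,0,-0.3,0.1,2.8,255],
    [0,0,0,0,0,2.6,255],
    [0,0,0,0,0,1.8,255],
    [0,0,0,0,0,0,255],
  ],
)

```text
clock: 3.23
tcp_pos: [0.6449, 0.1337, 0.2927]
tcp_rot: [2.501, 1.896, 0.003]
contact_force: [-0.1, 0.2, -0.1]
width: 0.0004
```

```bash
cat >> h.py <<'E'
def plan(step_deg,n,lag=20.,r=.07,z=.285):
    # pusher centre on circle; print tool-frame increments (cm) ; angle measured now
    s,R=st(); p=s["tcp_pos"]; a=np.degrees(np.arctan2(*(p[:2]-H)[::-1])); 
    print("t",round(s["clock"],2),"pos",p.round(4),"ang",a.round(1),"rad",np.linalg.norm(p[:2]-H).round(4),"yaw",np.degrees(np.arctan2(R[1,0],R[0,0])).round(1),"zax",R[:,2].round(3),"F",s["contact_force"].round(1))
    Ry=R; q=p
    for i in range(n):
        b=np.radians(a-step_deg*(i+1)); t=np.array([*(H+r*np.array([np.cos(b),np.sin(b)])),z])
        print((Ry.T@(t-q)*100).round(2),end=" "); q=t
    print()
E
python3 - <<'E'
from h import *
plan(5,8)
f=vision.grab_frame("side"); cv2.imwrite("pics/side4.png",f["img"][100:300,150:400,::-1])
E
```

```text
t 3.23 pos [0.6449 0.1337 0.2927] ang 16.4 rad 0.0823 yaw 74.3 zax [ 0.004 -0.002 -1.   ] F [-0.1  0.2 -0.1]
[-1.18 -0.74  0.77] [-0.56  0.25  0.  ] [-0.58  0.2   0.  ] [-0.59  0.15  0.  ] [-0.6  0.1  0. ] [-0.61  0.05  0.  ] [-0.61 -0.01  0.  ] [-0.61 -0.06  0.  ]
```

View pics/side4.png

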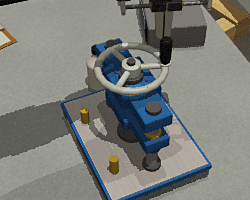

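>>> apply_moves(
  steps=[
    [0,0,-1.5,-0.6,-0.7,0.7,255],
    [0,0,0,-0.6,0,0,255],
    [0,0,0,-0.6,0.1,0,255],
    [0,0,0,-0.6,0.1,0,255],
    [0,0,0,-0.6,0.1,0,255],
    [0,0,0,-0.6,0,0,255],
  ],
)

```text
clock: 3.78
tcp_pos: [0.6341, 0.0966, 0.2951]
tcp_rot: [2.479, 1.917, 0.019]
contact_force: [-0.0, 3.4, -3.2]
width: 0.0
```

Run:
```python
from h import *
plan(6,8)
f=vision.grab_frame("side"); cv2.imwrite("pics/side5.png",cv2.resize(f["img"][100:240,210:360,::-1],None,fx=4,fy=4))
```

```text
t 3.78 pos [0.6341 0.0966 0.2951] ang -11.5 rad 0.0695 yaw 75.4 zax [ 0.014  0.002 -1.   ] F [-0.   3.4 -3.2]
[-0.74  0.04  1.  ] [-0.73 -0.08 -0.  ] [-0.72 -0.15 -0.01] [-0.7  -0.23 -0.01] [-0.67 -0.3  -0.01] [-0.63 -0.37 -0.01] [-0.59 -0.43 -0.01] [-0.54 -0.49 -0.01]
```

View pics/side5.png

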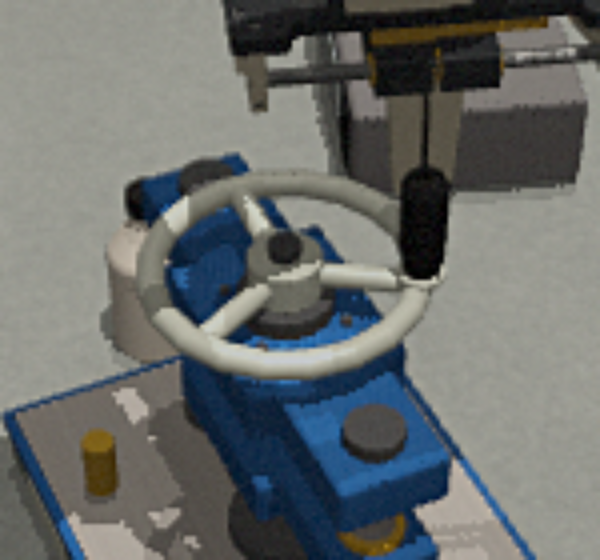

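The side view shows the handle at about crop (423,220), pushed forward by the fingers right behind it. I'll continue round the circle.

>>> apply_moves(
  steps=[
    [0,0.4,0,-0.74,0,0.5,255],
    [0,0,0,-0.73,-0.1,0.3,255],
    [0,0,0,-0.72,-0.15,0.1,255],
    [0,0,0,-0.7,-0.23,0.1,255],
    [0,0,0,-0.67,-0.3,0,255],
    [0,0,0,-0.63,-0.37,0,255],
    [0,0,0,-0.59,-0.43,0,255],
    [0,0,0,-0.54,-0.49,0,255],
  ],
)

```text
clock: 4.5
tcp_pos: [0.6019, 0.0472, 0.2883]
tcp_rot: [2.479, 1.915, 0.045]
contact_force: [4.1, 2.0, 1.3]
width: 0.001
```

Run:
```python
from h import *
plan(6,8)
```

```text
t 4.5 pos [0.6019 0.0472 0.2883] ang -60.5 rad 0.0728 yaw 75.4 zax [ 0.028  0.011 -1.   ] F [4.1 2.  1.3]
[-0.29 -0.75  0.3 ] [-0.42 -0.6  -0.02] [-0.36 -0.64 -0.02] [-0.29 -0.67 -0.02] [-0.22 -0.7  -0.02] [-0.14 -0.72 -0.02] [-0.07 -0.73 -0.02] [ 0.01 -0.73 -0.02]
```

>>> apply_moves(
  steps=[
    [1.4,-1,0,-0.35,-0.7,0.2,255],
    [0,0,0,-0.42,-0.6,0,255],
    [0,0,0,-0.36,-0.64,0,255],
    [0,0,0,-0.29,-0.67,0,255],
    [0,0,0,-0.22,-0.7,0,255],
    [0,0,0,-0.14,-0.72,0,255],
    [0,0,0,-0.07,-0.73,0,255],
    [0,0,0,0,-0.73,0,255],
  ],
)

```text
clock: 5.17
tcp_pos: [0.5387, 0.0397, 0.2864]
tcp_rot: [2.485, 1.916, -0.007]
contact_force: [2.4, -1.4, 1.4]
width: 0.0003
```

```bash
cat >> h.py <<'E'
def lvl():
    s,R=st(); v=R.T@np.array([0,0,-1]); print("lvl",np.degrees([-v[1],v[0]]).round(2))
E
python3 - <<'E'
from h import *
plan(6,8);lvl()
f=vision.grab_frame("side"); cv2.imwrite("pics/side6.png",cv2.resize(f["img"][80:240,190:380,::-1],None,fx=3,fy=3))
E
```

```text
t 5.17 pos [0.5387 0.0397 0.2864] ang -111.1 rad 0.0759 yaw 75.3 zax [-0.001 -0.006 -1.   ] F [ 2.4 -1.4  1.4]
[ 0.71 -0.66  0.13] [ 0.19 -0.71 -0.  ] [ 0.27 -0.68 -0.  ] [ 0.34 -0.65 -0.  ] [ 0.4  -0.61 -0.  ] [ 0.46 -0.57 -0.  ] [ 0.52 -0.52 -0.  ] [ 0.57 -0.46 -0.  ] 
lvl [0.01 0.33]
```

View pics/side6.png

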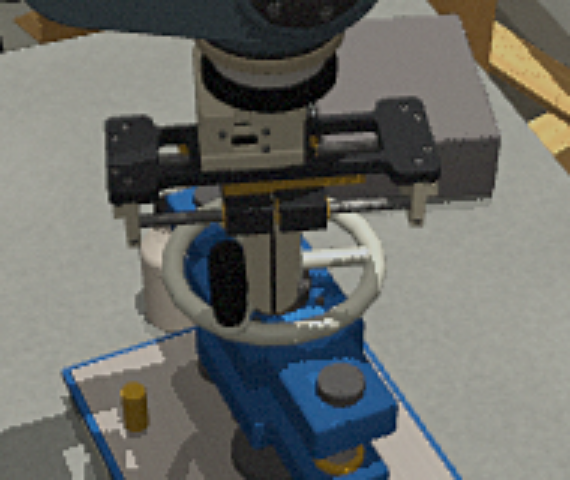

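The handle at crop (228,283) is just ahead (left) of the closed fingers at (270,265). They are still in contact and on the trailing side.

>>> apply_moves(
  steps=[
    [0,0.3,0,0.6,-0.6,0.1,255],
    [0,0,0,0.3,-0.7,0,255],
    [0,0,0,0.32,-0.68,0,255],
    [0,0,0,0.38,-0.65,0,255],
    [0,0,0,0.45,-0.61,0,255],
    [0,0,0,0.5,-0.57,0,255],
    [0,0,0,0.55,-0.52,0,255],
    [0,0,0,0.6,-0.46,0,255],
  ],
)

```text
clock: 5.88
tcp_pos: [0.4952, 0.0903, 0.2856]
tcp_rot: [2.488, 1.918, -0.009]
contact_force: [-0.2, -4.0, 1.6]
width: 0.0007
```

Run:
```python
from h import *
plan(6,8);lvl()
```

```text
t 5.88 pos [0.4952 0.0903 0.2856] ang -164.1 rad 0.0736 yaw 75.3 zax [-0.005 -0.004 -1.   ] F [-0.2 -4.   1.6]
[ 0.83 -0.03  0.05] [ 0.68 -0.27 -0.  ] [ 0.71 -0.2  -0.  ] [ 0.72 -0.12 -0.  ] [ 0.73 -0.05 -0.  ] [ 0.73  0.03 -0.  ] [ 0.72  0.11 -0.  ] [ 0.71  0.18 -0.  ] 
lvl [-0.2   0.27]
```

>>> apply_moves(
  steps=[
    [0,0.3,0,0.8,-0.05,0,255],
    [0,0,0,0.7,-0.22,0,255],
    [0,0,0,0.72,-0.15,0,255],
    [0,0,0,0.73,-0.08,0,255],
    [0,0,0,0.73,0,0,255],
    [0,0,0,0.73,0.07,0,255],
    [0,0,0,0.72,0.15,0,255],
    [0,0,0,0.71,0.22,0,255],
  ],
)

```text
clock: 6.55
tcp_pos: [0.509, 0.1536, 0.2853]
tcp_rot: [-2.484, -1.917, 0.006]
contact_force: [-2.1, -5.7, 3.3]
width: 0.0006
```

Run:
```python
from h import *
plan(6,8);lvl()
f=vision.grab_frame("side"); cv2.imwrite("pics/side7.png",cv2.resize(f["img"][80:240,190:380,::-1],None,fx=3,fy=3))
```

```text
t 6.55 pos [0.509  0.1536 0.2853] ang 142.9 rad 0.0714 yaw 75.3 zax [-0.006  0.001 -1.   ] F [-2.1 -5.7  3.3]
[0.61 0.45 0.03] [ 0.63  0.38 -0.  ] [ 0.58  0.44 -0.  ] [ 0.53  0.5  -0.  ] [ 0.48  0.56 -0.  ] [ 0.42  0.6  -0.  ] [ 0.35  0.64 -0.  ] [ 0.28  0.68 -0.  ] 
lvl [-0.31  0.05]
```

View pics/side7.png

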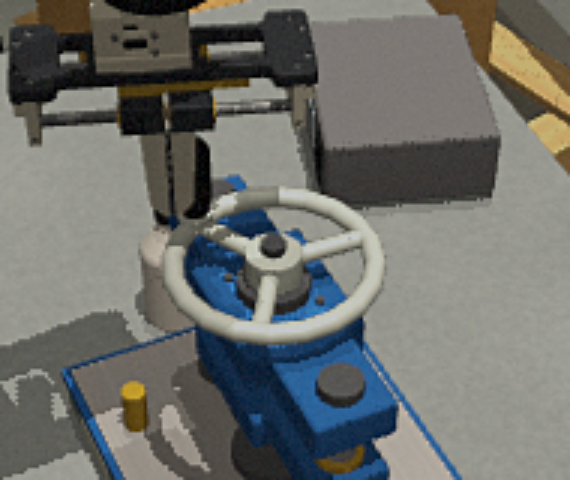

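The handle is just ahead of the fingers, near crop (200,175), with the fingers near (175,175).

>>> apply_moves(
  steps=[
    [0,0,0,0.61,0.42,0,255],
    [0,0,0,0.61,0.42,0,255],
    [0,0,0,0.56,0.48,0,255],
    [0,0,0,0.5,0.54,0,255],
    [0,0,0,0.44,0.6,0,255],
    [0,0,0,0.38,0.64,0,255],
    [0,0,0,0.3,0.67,0,255],
    [0,0,0,0.23,0.7,0,255],
  ],
)

```text
clock: 7.27
tcp_pos: [0.5649, 0.1832, 0.2844]
tcp_rot: [-2.478, -1.916, 0.007]
contact_force: [-3.5, 0.4, 4.3]
width: 0.0003
```

Run:
```python
from h import *
plan(6,8);lvl()
```

```text
t 7.27 pos [0.5649 0.1832 0.2844] ang 90.9 rad 0.0727 yaw 75.4 zax [-0.01   0.005 -1.   ] F [-3.5  0.4  4.3]
[-0.1   0.79 -0.07] [ 0.08  0.73 -0.01] [ 0.01  0.73 -0.01] [-0.07  0.73 -0.01] [-0.15  0.72 -0.01] [-0.22  0.7  -0.01] [-0.29  0.67 -0.01] [-0.36  0.64 -0.01] 
lvl [-0.6  -0.14]
```

>>> apply_moves(
  steps=[
    [-0.5,0,0,-0.05,0.76,0,255],
    [0,0,0,0,0.73,0,255],
    [0,0,0,-0.04,0.73,0,255],
    [0,0,0,-0.1,0.72,0,255],
    [0,0,0,-0.18,0.7,0,255],
    [0,0,0,-0.25,0.68,0,255],
  ],
)

```text
clock: 7.77
tcp_pos: [0.6099, 0.1656, 0.2839]
tcp_rot: [-2.482, -1.92, -0.004]
contact_force: [-1.6, 3.3, 2.4]
width: 0.0001
```

Run:
```python
from h import *
plan(6,8);lvl()
f=vision.grab_frame("side"); cv2.imwrite("pics/side8.png",cv2.resize(f["img"][80:240,190:380,::-1],None,fx=3,fy=3))
```

```text
t 7.77 pos [0.6099 0.1656 0.2839] ang 51.4 rad 0.0705 yaw 75.4 zax [-0.     0.004 -1.   ] F [-1.6  3.3  2.4]
[-0.38  0.63 -0.11] [-0.4   0.61 -0.  ] [-0.46  0.57 -0.  ] [-0.52  0.52 -0.  ] [-0.57  0.46 -0.  ] [-0.61  0.4  -0.  ] [-0.65  0.33 -0.  ] [-0.68  0.26 -0.  ] 
lvl [-0.07 -0.23]
```

View pics/side8.png

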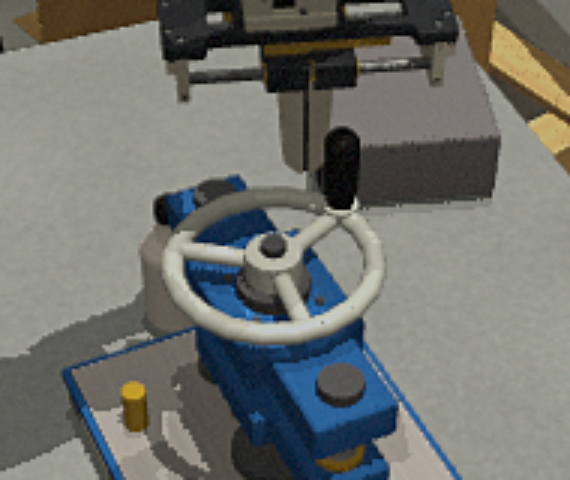

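The handle is at crop (342,170), with the fingers at (303,130) behind it and about 45° left to go. I'll advance it and then slow down.

>>> apply_moves(
  steps=[
    [0,0,0,-0.38,0.63,0,255],
    [0,0,0,-0.4,0.61,0,255],
    [0,0,0,-0.46,0.57,0,255],
    [0,0,0,-0.52,0.5,0,255],
    [0,0,0,-0.4,0.3,0,255],
    [0,0,0,0,0,0,255],
  ],
)

```text
clock: 8.32
tcp_pos: [0.6342, 0.1347, 0.2836]
tcp_rot: [-2.485, -1.919, -0.011]
contact_force: [1.3, 2.5, 1.6]
width: 0.0005
```

```bash
cat >> h.py <<'E'
def grip():
    f=vision.grab_frame("side"); c,b=black(f,295,335,110,180); g=onz(f,*c,.292)
    print("side grip px",c.round(2),b,"ang",np.degrees(np.arctan2(*(g[:2]-H)[::-1])).round(2)); return f
E
python3 - <<'E'
from h import *
plan(3,6);lvl()
f=grip(); cv2.imwrite("pics/side9.png",cv2.resize(f["img"][80:240,190:380,::-1],None,fx=3,fy=3))
E
```

```text
t 8.32 pos [0.6342 0.1347 0.2836] ang 19.5 rad 0.0724 yaw 75.4 zax [ 0.004  0.005 -1.   ] F [1.3 2.5 1.6]
[-0.44  0.   -0.14] [-0.32  0.18 -0.  ] [-0.33  0.16 -0.  ] [-0.34  0.15 -0.  ] [-0.34  0.13 -0.  ] [-0.35  0.11 -0.  ] 
lvl [ 0.16 -0.36]
side grip px [310.08 134.72] [296 110  24  48 437] ang 21.61
```

View pics/side9.png

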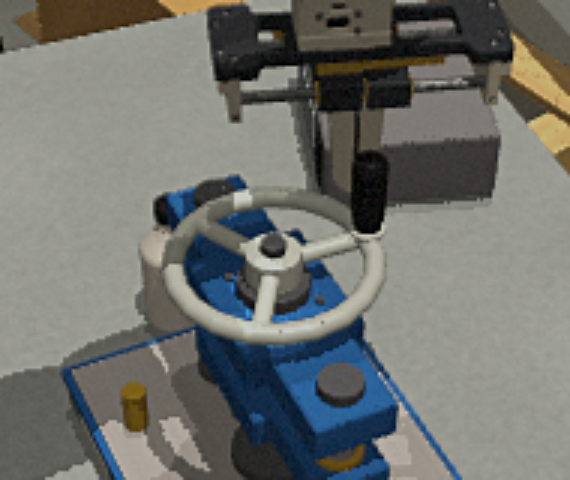

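>>> apply_moves(
  steps=[
    [0,0,0,-0.4,0.05,0,255],
    [0,0,0,-0.35,0.15,0,255],
    [0,0,0,-0.35,0.15,0,255],
    [0,0,0,-0.3,0.1,0,255],
    [0,0,0,0,0,0,255],
  ],
)

```text
clock: 8.78
tcp_pos: [0.6344, 0.1194, 0.2836]
tcp_rot: [-2.484, -1.92, -0.011]
contact_force: [0.9, 3.2, 1.0]
width: 0.0006
```

```bash
sed -i 's/black(f,295,335,110,180)/black(f,302,330,130,180)/' h.py
python3 - <<'E'
from h import *
plan(2,6);lvl()
f=grip(); cv2.imwrite("pics/side10.png",cv2.resize(f["img"][80:240,190:380,::-1],None,fx=3,fy=3))
i=cv2.imread("pics/side0.png")[:,:,::-1]
print(black({"img":i},302,330,130,180))
E
```

```text
t 8.78 pos [0.6344 0.1194 0.2836] ang 7.4 rad 0.069 yaw 75.4 zax [ 0.004  0.006 -1.   ] F [0.9 3.2 1. ]
[-0.19  0.18 -0.14] [-0.23  0.08 -0.  ] [-0.23  0.07 -0.  ] [-0.24  0.06 -0.  ] [-0.24  0.05 -0.  ] [-0.24  0.05 -0.  ] 
lvl [ 0.15 -0.37]
side grip px [314.8  147.22] [309 130  13  33 317] ang -7.95
(array([315.084375, 149.128125]), array([302, 136,  21,  29, 320], dtype=int32))
```

View pics/side10.png

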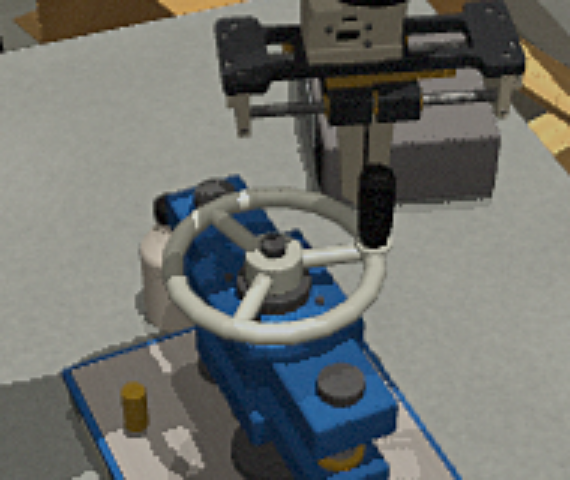

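The handle at crop (376,205) is nearly home, with a few mm to go. I'll push about 3 mm, back off, and measure with a clear view.

>>> apply_moves(
  steps=[
    [0,0,0,-0.15,0,0,255],
    [0,0,0,-0.15,0,0,255],
    [0,0,0,0,0,0,255],
    [0,0,0,0,0,0,255],
  ],
)

```text
clock: 9.17
tcp_pos: [0.6335, 0.1165, 0.2836]
tcp_rot: [-2.484, -1.92, -0.011]
contact_force: [1.5, 3.4, 0.2]
width: 0.0
```

```bash
cat >> h.py <<'E'
def cmp(f,ref):
    # sub-pixel offset of the grip's lower part against start picture
    t=cv2.imread(ref)[:,:,::-1].copy()[142:168,307:326].astype(np.float32)
    w=f["img"][134:176,299:334].astype(np.float32)
    r=cv2.matchTemplate(w,t,cv2.TM_CCOEFF_NORMED); _,m,_,(x,y)=cv2.minMaxLoc(r)
    q=lambda a,b,c:.5*(a-c)/(a-2*b+c)
    dx=x-8+q(r[y,x-1],r[y,x],r[y,x+1]); dy=y-8+q(r[y-1,x],r[y,x],r[y+1,x]); print("offset from start px",round(dx,2),round(dy,2),"score",round(m,3))
E
python3 - <<'E'
from h import *
plan(2,1)
f=grip(); cmp(f,"pics/side0.png")
a=np.radians(-14);b=np.radians(-12)
g=lambda a:proj(f,[H[0]+.07*np.cos(a),H[1]+.07*np.sin(a),.28]); print("px per -2deg",g(a)-g(b))
E
```

```text
t 9.17 pos [0.6335 0.1165 0.2836] ang 5.1 rad 0.0677 yaw 75.4 zax [ 0.004  0.006 -1.   ] F [1.5 3.4 0.2]
[-0.15  0.29 -0.14] 
side grip px [315.13 147.95] [309 130  14  34 318] ang -9.82
offset from start px -0.11 -0.73 score 0.93
px per -2deg [0.21586563 0.78086255]
```

>>> apply_moves(
  steps=[
    [0,0,0,2,0,0,255],
    [0,0,0,3,0,0,255],
    [0,0,0,3,0,0,255],
    [0,0,0,2,0,0,255],
    [0,0,0,0,0,0,255],
  ],
)

```text
clock: 9.63
tcp_pos: [0.6592, 0.2136, 0.2836]
tcp_rot: [2.489, 1.916, 0.004]
contact_force: [-0.4, -0.9, -0.5]
width: 0.0005
```

Run:
```python
from h import *
plan(2,1);lvl()
f=grip(); cmp(f,"pics/side0.png")
cv2.imwrite("pics/side11.png",f["img"][:,:,::-1])
f=vision.grab_frame("top"); cv2.imwrite("pics/top11.png",f["img"][:,:,::-1])
print("top",black(f,255,290,145,180))
```

```text
t 9.63 pos [0.6592 0.2136 0.2836] ang 47.9 rad 0.139 yaw 75.2 zax [ 0.002  0.001 -1.   ] F [-0.4 -0.9 -0.5]
[-6.24 -2.95 -0.15] 
lvl [ 0.11 -0.08]
side grip px [315.13 148.49] [309 135  14  29 312] ang -11.16
offset from start px -0.12 -0.71 score 0.957
top (array([268.57425743, 160.75247525]), array([264, 155,  10,  13, 101], dtype=int32))
```

View pics/top11.png

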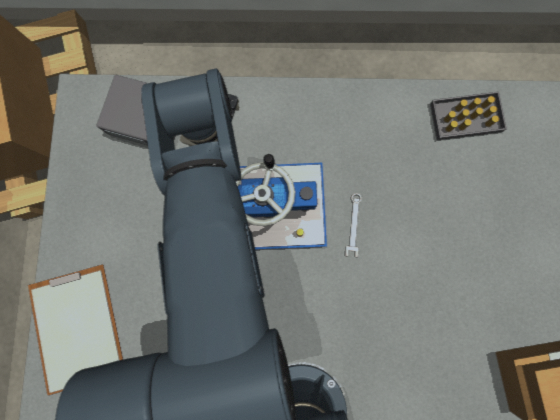

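View pics/side11.png

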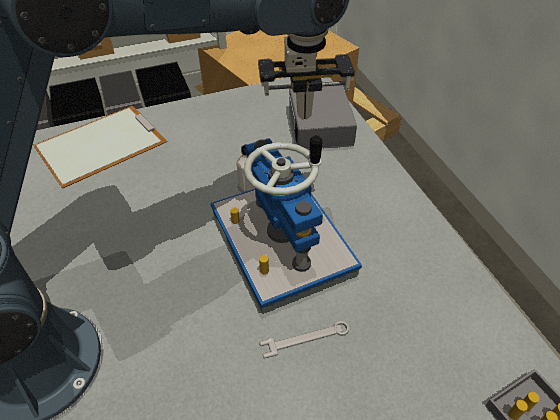

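Both views agree that the handle is about 1.9° (2.3 mm) short. I'll go back in and push that last bit.

Run:
```python
from h import *
print(rel([.6332,.1143,.2836]))
```

```text
[-9.99761927e+00  1.30486205e-03  6.11620151e-03]
```

>>> apply_moves(
  steps=[
    [0,0,0,-3,0,0,255],
    [0,0,0,-3,0,0,255],
    [0,0,0,-2,0,0,255],
    [0,0,0,-0.5,0,0,255],
    [0,0,0,0,0,0,255],
  ],
)

```text
clock: 10.15
tcp_pos: [0.6344, 0.1205, 0.2831]
tcp_rot: [2.491, 1.911, -0.003]
contact_force: [-0.6, 1.0, 0.0]
width: 0.0005
```

Run:
```python
from h import *
s,R=st();print(s["tcp_pos"],s["contact_force"]);lvl()
print(rel([.6332,.1143,.2836]))
```

```text
[0.6344308  0.12050398 0.28308656] [-0.59127535  0.9668146   0.04343786]
lvl [0.05 0.15]
[-0.63124337  0.04180416 -0.04963354]
```

>>> apply_moves(
  steps=[
    [0,0,0,-0.2,0,0,255],
    [0,0,0,-0.2,0,0,255],
    [0,0,0,-0.15,0,0,255],
    [0,0,0,0,0,0,255],
    [0,0,0,0,0,0,255],
  ],
)

```text
clock: 10.57
tcp_pos: [0.6334, 0.1163, 0.2834]
tcp_rot: [2.491, 1.911, -0.001]
contact_force: [-0.5, 1.0, 0.4]
width: 0.0006
```

Run:
```python
from h import *
s,R=st();print(s["tcp_pos"],s["contact_force"]);lvl()
print(rel([.6332,.1143,.2836]))
f=grip(); cmp(f,"pics/side0.png")
f=vision.grab_frame("top")
print("top",black(f,255,290,145,180))
```

```text
[0.63336372 0.11625657 0.28335773] [-0.5120624   0.99332363  0.38433287]
lvl [0.07 0.08]
[-0.19326419  0.03484848 -0.02390161]
side grip px [315.23 148.19] [310 130  13  34 320] ang -10.46
offset from start px -0.1 -0.39 score 0.928
top (array([263.67914439, 151.3368984 ]), array([255, 145,  18,  16, 187], dtype=int32))
```

>>> apply_moves(
  steps=[
    [0,0,0,-0.15,0,0,255],
    [0,0,0,0,0,0,255],
    [0,0,0,0,0,0,255],
  ],
)

```text
clock: 10.92
tcp_pos: [0.633, 0.1153, 0.2832]
tcp_rot: [2.49, 1.912, -0.001]
contact_force: [-0.0, 0.8, -0.4]
width: 0.0003
```

Run:
```python
from h import *
s,R=st();print(s["tcp_pos"],s["contact_force"])
print(rel([.6332,.1143,.2836]))
for i in range(2):
  f=grip(); cmp(f,"pics/side0.png")
```

```text
[0.63299953 0.11526509 0.28319557] [-0.04004199  0.78611312 -0.4357848 ]
[-0.08813182  0.04431364 -0.04025644]
side grip px [315.24 148.33] [310 130  14  34 319] ang -10.78
offset from start px -0.09 -0.23 score 0.941
side grip px [315.18 148.31] [310 130  13  34 318] ang -10.74
offset from start px -0.09 -0.23 score 0.941
```

>>> apply_moves(
  steps=[
    [0,0,0,2,0,0,255],
    [0,0,0,3,0,0,255],
    [0,0,0,3,0,0,255],
    [0,0,0,2,0,0,255],
    [0,0,0,0,0,0,255],
  ],
)

```text
clock: 11.43
tcp_pos: [0.6598, 0.2137, 0.2833]
tcp_rot: [2.493, 1.907, -0.001]
contact_force: [-0.7, -0.3, 0.1]
width: 0.0004
```

```bash
cat > m.py <<'E'
from h import *
A=lambda n:cv2.imread(f"pics/{n}.png")[:,:,::-1].copy()
print("start",black({"img":A("side0")},305,325,130,180)[0],black({"img":A("top0")},255,290,145,180)[0])
f=grip(); cmp(f,"pics/side0.png"); print(black(f,305,325,130,180)[0])
t=vision.grab_frame("top"); print("top",black(t,255,290,145,180))
# darkness-weighted centroid, upper part vs start in top
for im in(A("top0"),t["img"]):
    w=np.clip(90-im[153:172,258:284].max(2).astype(float),0,60); y,x=np.mgrid[153:172,258:284]; print((w*x).sum()/w.sum(),(w*y).sum()/w.sum())
E
python3 m.py
```

```text
start [315.19873817 149.16088328] [269.66666667 161.0990991 ]
side grip px [315.35 148.88] [309 135  16  29 311] ang -12.18
offset from start px -0.08 -0.21 score 0.973
[315.35048232 148.88424437]
top (array([269.38613861, 160.95049505]), array([265, 155,  10,  13, 101], dtype=int32))
269.708288647158 161.2295081967213
269.35069674850695 161.33410749834107
```

Only about 0.6° (0.7 mm) is left. I'll make one last fine nudge.

>>> apply_moves(
  steps=[
    [0,0,0,-3,0,0,255],
    [0,0,0,-3,0,0,255],
    [0,0,0,-2.2,0,0,255],
    [0,0,0,-0.6,0,0,255],
    [0,0,0,-0.2,0,0,255],
    [0,0,0,0,0,0,255],
  ],
)

```text
clock: 12.03
tcp_pos: [0.6333, 0.1155, 0.2838]
tcp_rot: [2.496, 1.901, -0.004]
contact_force: [0.3, -0.1, 0.1]
width: 0.0003
```

Run:
```python
from h import *
print(rel([.6329,.1146,.2832]))
```

```text
[-0.1017253  -0.0150813   0.05865118]
```

>>> apply_moves(
  steps=[
    [0,0,0,-0.1,0,0,255],
    [0,0,0,0,0,0,255],
    [0,0,0,0,0,0,255],
  ],
)

```text
clock: 12.28
tcp_pos: [0.6334, 0.1158, 0.2839]
tcp_rot: [2.496, 1.902, -0.003]
contact_force: [0.3, 0.7, -0.2]
width: 0.0001
```

Run:
```python
from h import *
print(rel([.6329,.1146,.2832]))
f=grip(); cmp(f,"pics/side0.png")
```

```text
[-0.12738957 -0.02067265  0.07297981]
side grip px [315.31 148.35] [310 130  15  34 322] ang -10.87
offset from start px -0.06 -0.16 score 0.945
```

>>> apply_moves(
  steps=[
    [0,0,0,-0.15,0,0,255],
    [0,0,0,0,0,0,255],
    [0,0,0,0,0,0,255],
  ],
)

```text
clock: 12.58
tcp_pos: [0.6331, 0.1155, 0.2835]
tcp_rot: [2.494, 1.904, -0.004]
contact_force: [0.4, 0.2, 1.1]
width: 0.0004
```

Run:
```python
from h import *
print(rel([.6329,.1146,.2832]))
f=grip(); cmp(f,"pics/side0.png")
```

```text
[-0.09217628  0.00514346  0.02773955]
side grip px [315.32 148.33] [310 130  15  34 323] ang -10.82
offset from start px -0.06 -0.16 score 0.945
```

>>> apply_moves(
  steps=[
    [0,0,0,-0.18,0,0,255],
    [0,0,0,0,0,0,255],
    [0,0,0,0,0,0,255],
  ],
)

```text
clock: 12.88
tcp_pos: [0.6326, 0.1142, 0.2835]
tcp_rot: [2.494, 1.905, -0.003]
contact_force: [0.5, 0.0, -0.2]
width: 0.0007
```

Run:
```python
from h import *
print(rel([.6329,.1146,.2832]))
f=grip(); cmp(f,"pics/side0.png")
```

```text
[0.04776085 0.01356559 0.02996707]
side grip px [315.25 148.56] [310 130  13  35 321] ang -11.35
offset from start px -0.02 0.04 score 0.954
```

The handle is back at its start pixel to within 0.05 px, so I'll draw back and up.

>>> apply_moves(
  steps=[
    [0,0,0,2,0,0,255],
    [0,0,0,3,0,0,255],
    [0,0,0,3,0,0,255],
    [0,0,0,2,0,0,255],
    [0,0,0,0,0,0,255],
  ],
)

```text
clock: 13.35
tcp_pos: [0.66, 0.2122, 0.2835]
tcp_rot: [2.497, 1.899, -0.004]
contact_force: [0.3, -0.4, -0.2]
width: 0.0001
```

```bash
python3 m.py
```

```text
start [315.19873817 149.16088328] [269.66666667 161.0990991 ]
side grip px [315.41 149.17] [309 136  14  29 305] ang -12.89
offset from start px 0.01 0.03 score 0.985
[315.40983607 149.16721311]
top (array([269.71717172, 161.09090909]), array([265, 155,  10,  14,  99], dtype=int32))
269.708288647158 161.2295081967213
269.8083459532223 161.3846542150429
```

Both views match the start to within 0.1–0.2 px (under 0.3°). I'll raise the arm clear, do a last check and hand in.

>>> apply_moves(
  steps=[
    [0,0,0,1,0,-3,255],
    [0,0,0,0,0,-3,255],
    [0,0,0,0,0,-3,255],
    [0,0,0,0,0,-2,255],
    [0,0,0,0,0,0,255],
    [0,0,0,0,0,0,255],
  ],
)

```text
clock: 13.95
tcp_pos: [0.6612, 0.212, 0.3966]
tcp_rot: [2.504, 1.89, -0.014]
contact_force: [-0.1, -1.5, -1.2]
width: 0.0005
```

```bash
python3 m.py
python3 - <<'E'
from h import *
f=vision.grab_frame("side"); cv2.imwrite("pics/side12.png",f["img"][:,:,::-1])
E
```

```text
start [315.19873817 149.16088328] [269.66666667 161.0990991 ]
side grip px [315.37 149.13] [308 136  18  29 314] ang -12.78
offset from start px 0.0 0.04 score 0.984
[315.34185304 149.13738019]
top (array([269.64, 161.13]), array([265, 155,  10,  13, 100], dtype=int32))
269.708288647158 161.2295081967213
269.7443584253006 161.4819634327129
```

View pics/side12.png

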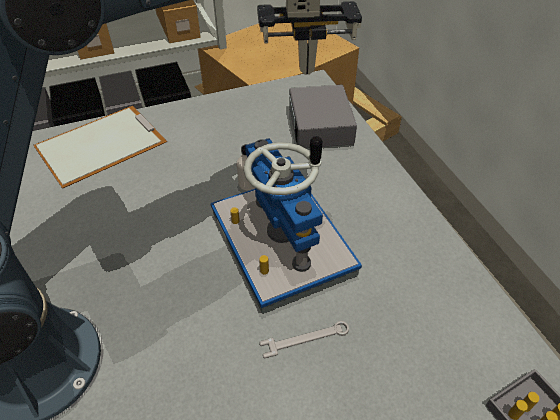

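The side view shows the handle at its start position (315,149). The specimens at (235,215) and (264,264), the spanner at (305,338) and the bottle at (243,172) have not moved, and the arm is clear.

```bash
python3 -c "
from workcell import bot
print(bot.hand_in())"
```

```text
the job is handed in; nothing more can be done
None
```

I pushed the hand wheel clockwise through one full turn by its handle and handed the job in at about 14 s. I used the closed fingertips behind the handle and never gripped it. I stopped about 2° short, backed off to measure, then nudged the handle home in small steps, drew back and raised the arm clear.

- **Handle position:** both cameras put the handle within about 0.3 px of its start picture. The side view, which is the more precise, gave 0.04 px, well under 1°. There was no sign of running past.
- **Other objects:** the specimens, spanner and oil bottle look unmoved in the last side picture. I judged that by eye.
- **Forces:** the readings I took while pushing stayed below about 7 N.
- **Not checked:** I did not measure the 6 mm rise of the platen. I counted the one turn by following the handle all the way round.

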